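# Peel a clinging weighing tray and hold it in the ioniser's air

### The job

Slide the clear dust cover of the tray caddy all the way back and leave it open. Then peel just the top weighing tray off the stack, which is snapped together at the corners: raise one corner first, with the opposite corner still down, until it lets go, and leave the other trays seated in the caddy. To take the static off the tray, hold it level, open side up, in front of the ionising blower's grille, its middle about 12 cm out from the grille and at the height of the grille's centre, without touching the blower or disturbing the beaker, timer and bottle, and finish still holding it there.

Things in the scene. Friction and masses are not known exactly. Their poses are not given: they have to be found in the camera images.
- caddy: grey plastic caddy fixed to the bench, 266 (x) x 168 (y) x 116 mm high. Origin on the bench below the middle of the tray stack; x to its back (away from the robot at yaw 0), y left. Floor 5 mm; front open at x = -98 mm but for a lip 20 mm high; side cheeks, inner faces at y = -79 and +79 mm, carry the runners to z = 116; divider at x = 90 mm, then a rear well with cartons to x = 168
- cover (a joint): the caddy's clear dust cover on its runners, metres: 0 = closed over the stack, 0.178 = fully back, clear of the stack and jutting out behind. Slides along the caddy's x; 4 mm thick, underside 106 mm above the bench; about 1.5 N of friction, stays where it is left
- cover_grip (a point): centre of the black grip bar near the cover's front edge: 12 mm thick along the slide (caddy x), 60 mm long (caddy y); this point is 122 mm above the bench, 12 mm above the cover's top face and 8 mm below the bar's top. Moves with the cover
- tray: the top white weighing tray of the nested stack: rim 136 (x) x 106 mm (y), each corner cut at 45 degrees (30 mm legs, 42 mm straight edge), 30 mm deep, about 60 g. Origin at the centre of its underside, z up out of the open side; axes as the caddy's while nested, its rim's top then 95 mm above the bench. Rim: solid bead 9 mm wide, 8 mm high; 2 mm walls below it slope in at 20 degrees
- tray_mid (a point): centre of the tray's opening, level with the rim's top (30 mm above its underside). The tray is empty but for four small studs up to 15 mm high on its floor (24 to 38 mm from the middle along x, 17 to 31 mm along y); four snap feet reach 16 mm below its underside
- tray_fl (a point): middle of the tray's front left cut corner (-x, +y of the tray), on top of the rim bead, centred in its width; outward there is halfway between -x and +y. A sprung snap foot near each corner holds the tray with about 1.5 N to the one below (6 N for all four at once) and lets go once it has risen 6 mm; peeled, the tray turns about its far corner
- tray_fr (a point): the same at the front right cut corner (-x, -y)
- tray_bl (a point): the same at the back left cut corner (+x, +y)
- tray_br (a point): the same at the back right cut corner (+x, -y)
- stack: the three trays under the top one, nested as one piece, 70 mm high; outline and axes as the top tray, rims every 20 mm: a finger deeper than 18 mm below the top rim's top also takes the next one. Origin at the centre of its underside, 5 mm above the bench, on the caddy's floor. A frame round its foot grips it: it can only rise, and does so (failing the job) when pulled up with 4 N or more
- ioniser: ionising blower fixed to the bench: white rounded case 80 (x) x 150 (y) x 170 mm high on a dark bail stand 166 mm wide, 278 mm high over its carrying handle; origin on the bench below the middle of the case; the round grille is on its front face, its -x side
- grille (a point): centre of the round grille (116 mm across), on its outer face, 165 mm above the bench; axes as the blower's: -x points straight out of the grille, y is across, z up. Tray middle wanted at x = -0.12 m, y = 0, z = 0 of this frame
- beaker: bystander: clear beaker, 55 mm across, 70 mm high, origin at the centre of its underside
- timer: bystander: small white timer, 70 x 66 x 16 mm, origin at the centre of its underside
- bottle: bystander: white bottle with a red cap, 75 mm across, 164 mm high, origin at the centre of its underside

How it is judged:
On the way, in this order (a step that is already met when the one before it is completed fails the run):
1. the dust cover is slid all the way back (value of joint cover above 0.168 m), for 0.2 s.
2. one corner of the top tray is raised while the opposite corner is still down and the rest of the stack stays put (((z of tray_fl in the frame of stack above 0.108 m and z of tray_br in the frame of stack below 0.098 m) or (z of tray_fr in the frame of stack above 0.108 m and z of tray_bl in the frame of stack below 0.098 m) or (z of tray_bl in the frame of stack above 0.108 m and z of tray_fr in the frame of stack below 0.098 m) or (z of tray_br in the frame of stack above 0.108 m and z of tray_fl in the frame of stack below 0.098 m)) and contact force between the fingers and tray above 0.3 N and z of stack in the frame of caddy below 0.012 m), for 0.1 s.
At the end, for the whole second after the job is handed in: Only the fingers touch the top tray: level within 0.2 rad, open side up, at rest, its middle 85 to 170 mm before the grille, within 40 mm sideways and 30 mm below to 40 mm above its centre. The other trays stand in the caddy (raised under 12 mm); cover open over 0.15 m (x of tray_mid in the frame of grille between -0.17 and -0.085 m and y of tray_mid in the frame of grille between -0.04 and 0.04 m and z of tray_mid in the frame of grille between -0.03 and 0.04 m and angle between tray's own z axis and vertical below 0.2 rad and contact force between the fingers and tray above 0.5 N and linear speed of tray below 0.03 m/s and contact force between tray and stack below 0.1 N and contact force between tray and caddy below 0.1 N and contact force between tray and ioniser below 0.1 N and z of stack in the frame of caddy below 0.012 m and value of joint cover above 0.15 m); the arm keeps its last pose, push and grip.
It fails at once if the rest of the stack is lifted with the top tray (z of stack in the frame of caddy above 0.025 m).
It fails at once if the blower is touched (contact force between ioniser and anything else above 2 N).
It fails at once if the beaker is shifted or knocked over (distance of beaker from where it was at the start of the episode above 0.03 m or angle between beaker's own z axis and vertical above 0.5 rad).
It fails at once if the timer is shifted or knocked over (distance of timer from where it was at the start of the episode above 0.03 m or angle between timer's own z axis and vertical above 0.5 rad).
It fails at once if the bottle is shifted or knocked over (distance of bottle from where it was at the start of the episode above 0.03 m or angle between bottle's own z axis and vertical above 0.5 rad).
It also fails if it takes over 56 s, if anything falls off the work surface, if the arm or the gripper's body presses on something with over 40 N, if the wrist force passes 120 N, or if a joint passes its speed limit or range.

### The arm

A 7-joint arm with a two-finger parallel gripper is mounted at the origin on a cart in front of the work surface, level with it; the furniture and walls round the work are solid. World frame = base frame: x ahead of the robot, y to its left, z up, the work surface at z = 0. Lengths are in m, angles in rad, forces in N, time in s.
With the tool pointing down it reaches from about 0.4 to 0.85 m from the base axis. Payload 4.5 kg.
Tool frame: the origin (TCP) lies between the finger pads; the fingertips stand 11 mm ahead of it and the grasp point (between the pads) lies 8 mm behind it (r.nose_length is the distance from the TCP to the fingertips, in m); z points along the fingers, y is the line along which they close (so a half turn about z gives the same grasp; the last joint's range is limited). The gripper opens to 88 mm and grips with 3 to 60 N. Pads are 18 mm wide; open, the fingers measure 123 mm over their backs; the gripper's body (75 mm by 187 mm) begins 45 mm behind the grasp point.
Start: joints at [-1.218, 0.689, -0.195, 1.565, 0.157, 0.902, -0.215], TCP at [0.196, 0.594, 0.25] pointing down, gripper open.
Joint ranges: [-3.01, 3.01], [-0.46, 2.08], [-1.47, 1.51], [0.13, 2.56], [-1, 4.14], [0.04, 2.09], [-2.66, 2.66]. Speed limits (rad/s): [2.57, 2.57, 3.14, 3.14, 3.14, 3.14, 3.14].

### API

Orientations are given as a unit quaternion [x, y, z, w].
In Python, from plant import get_state, snapshot, camera_model, r gives the robot as it stands.
- The arm moves only by the shell command python3 -m inch 'ROWS' [FORCE]. ROWS is text: rows parted by semicolons, each of 7 numbers parted by spaces: the opening, from -1 (shut) to 1 (fully open), then the shift along the tool's x, y, z in m, then the turn, a rotation vector about the tool's x, y, z in rad. A call has 1 to 20 rows; each row shifts and turns the commanded pose from where the row before left it, along the tool's axes as they then stand; what a row does not reach is not made up. A row lasts 1/12 s, in which the tool goes at most 41.7 mm and 7.16 degrees, less where a joint would pass 70% of its speed; a pose out of reach is approached as far as the arm can. A call is refused whole if a number of a shift passes 0.0417 or a number of a turn 0.125, either way. A call with a gripper value outside its range is refused whole. The fingers move at their own pace and stop on an object; FORCE is the grip in N (left out, the last holds). Time passes only in rows, so rows that do not move let the fingers close. It gives the time, the measured TCP pose, the force, the opening and the grip force at its end, in the units of the state.
- get_state(): the state, without advancing time (a new reading comes with each control period).
- snapshot(name): name is "scene" or "top"; returns (picture, depth): 480x640x3 uint8, red, green, blue; 480x640 float32, m along the optical axis (not along the pixel's ray), 0 where there is no reading.
- camera_model(name): a dict with "intrinsics" (3x3 intrinsics, pixels), "view" (4x4, takes a point from world to camera coordinates). Camera axes: x right, y down, z forward; pixel columns grow to the right and rows downward; lengths in m; the calibration is good to about 2 mm. A picture is of the moment at which its call begins. camera_model takes no time and is no camera call.
- r.finish_job(): hands the job in; it is judged then, once.
The state is a dict: "clock": time; "q": joint angles; "qd": joint speeds; "joint_torque": joint torques, N m; "tool_pos": TCP position; "eef_rot": TCP orientation; "contact_force": force on the tool from outside, world axes, zero at the start; "moment": the same for the moment, N m; "opening": opening from 0.0 (shut) to 1.0 (fully open); "finger_force": force on a finger pad.
Only numpy, scipy, OpenCV 4.12 (cv2) and the standard library are available. Lean on these libraries where they do the work, as an engineer would, in place of code of your own. Each camera call takes 0.05 s, during which the arm holds its last target. There are 200 camera calls.

## Working session

There is one attempt and no reset: what is moved stays moved. The work goes in short steps, Python scripts to look and compute and a shell command to move; the robot and the scene stay as the last step left them, time stands still between calls to the robot, and variables do not carry over. Pictures are saved under pics/ and viewed, at most 10 in all, crops included, and the job is handed in when it is done.

```bash
ls; mkdir -p pics; python3 - <<'E'
from plant import *
import cv2,numpy as np
for n in("scene","top"):
    p,d=snapshot(n); np.savez(f"pics/{n}0.npz",p=p,d=d); cv2.imwrite(f"pics/{n}0.png",p[:,:,::-1])
    m=camera_model(n); print(n,np.round(m["intrinsics"],1).tolist(),np.round(m["view"],3).tolist(),(d>0).mean())
s=get_state(); print(s["tool_pos"],s["eef_rot"],s["clock"],s["opening"])
E
```

```text
pics
scene [[522.9, 0.0, 320.5], [0.0, 522.9, 251.4], [0.0, 0.0, 1.0]] [[0.028, -1.0, -0.009, -0.044], [-0.668, -0.012, -0.744, 0.498], [0.743, 0.027, -0.668, 0.821], [0.0, 0.0, 0.0, 1.0]] 0.9958919270833333
top [[532.2, 0.0, 318.4], [0.0, 532.2, 232.6], [0.0, 0.0, 1.0]] [[-0.014, -1.0, 0.005, -0.016], [-0.995, 0.013, -0.103, 0.618], [0.103, -0.006, -0.995, 1.435], [0.0, 0.0, 0.0, 1.0]] 0.9960677083333334
[0.19575365 0.59297341 0.24899798] [ 1.58701465e-01  9.87326264e-01 -8.29314278e-04 -8.02431849e-05] 0.1 0.9989821301839569
```

View pics/scene0.png

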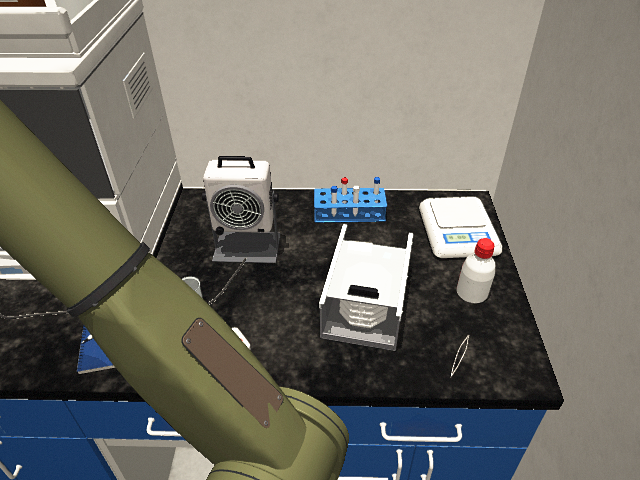

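View pics/top0.png

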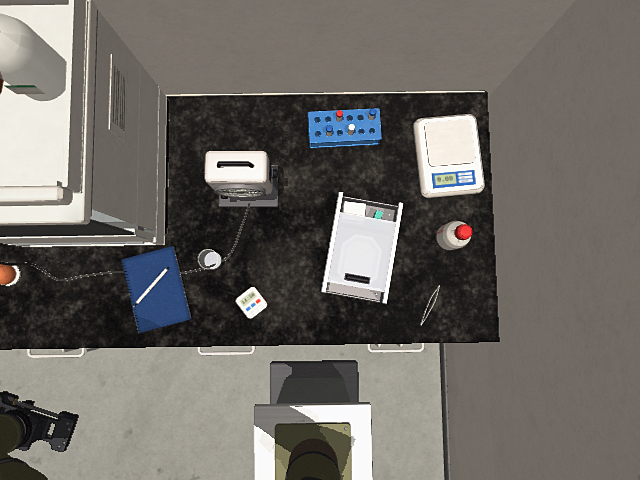

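The top view shows the caddy around (362,248) with its grip bar at (357,279). The blower case is at (237,170) with its grille towards the robot, the beaker at (209,259), the timer at (251,303) and the bottle at (455,235). In the scene view the grille is at about (238,208) and the bar at (363,292).

```bash
cat > h.py <<'E'
import numpy as np,cv2
from plant import *
def cam(n):
    m=camera_model(n);return np.array(m["intrinsics"]),np.array(m["view"])
def ray(n,uv,z):
    K,V=cam(n);uv=np.atleast_2d(np.asarray(uv,float));c=-V[:3,:3].T@V[:3,3]
    d=(V[:3,:3].T@np.linalg.inv(K)@np.c_[uv,np.ones(len(uv))].T).T
    return c+d*((z-c[2])/d[:,2])[:,None]
def cloud(n,d):
    K,V=cam(n);v,u=np.mgrid[:480,:640]
    p=np.stack([(u-K[0,2])/K[0,0]*d,(v-K[1,2])/K[1,1]*d,d],-1)
    return (p-V[:3,3])@V[:3,:3]
E
python3 - <<'E'
from h import *
T=np.load("pics/top0.npz");S=np.load("pics/scene0.npz")
P=cloud("top",T["d"]);g=T["p"].max(2)
def rect(m,z,n="top"):
    c=max(cv2.findContours(m.astype(np.uint8),0,1)[0],key=cv2.contourArea)
    w=ray(n,c[:,0],z)[:,:2]; r=cv2.minAreaRect(w.astype(np.float32)*1000);print(r);return r
def box(x0,x1,y0,y1):
    m=np.zeros((480,640),bool);m[y0:y1,x0:x1]=1;return m
print("bar");rect(box(335,380,265,290)&(g<60),.130)
print("barz",P[279,357],"cover",P[240,362])
print("cheeks");m=box(310,415,185,310)&(abs(P[...,2]-.116)<.012);cv2.imwrite("pics/m.png",m*255);rect(m,.113)
print("caddy all");m=box(310,415,185,310)&(P[...,2]>.09);rect(m,.116)
print("case top");m=box(190,285,140,210)&(abs(P[...,2]-.25)<.02);rect(m,.25)
q=P[box(190,285,140,210)&(P[...,2]>.2)];print("topz",np.percentile(q[:,2],[5,50,95]))
Q=cloud("scene",S["d"])
m=box(205,272,180,235)&(Q[...,2]>.1)&(Q[...,2]<.23)
q=Q[m];c=q.mean(0)
for _ in range(5):
    A=np.c_[q[:,1:],np.ones(len(q))];k=np.linalg.lstsq(A,q[:,0],rcond=None)[0];e=q[:,0]-A@k;q=q[abs(e)<max(.004,2*e.std())]
print("front plane x=",k,len(q),q.min(0),q.max(0))
gs=S["p"].max(2);m2=box(205,272,185,232)&(gs<110)&m
c=max(cv2.findContours(cv2.morphologyEx(m2.astype(np.uint8),3,np.ones((5,5))),0,1)[0],key=cv2.contourArea)
e=cv2.fitEllipse(c);print("ell",e);u,v=map(int,e[0]);print(Q[v-1:v+2,u-1:u+2].mean((0,1)), ray("scene",e[0],.165))
for n,(u,v) in dict(beaker=(209,259),timer=(251,303),bottle=(461,231)).items():print(n,P[v,u])
cr=np.hstack([cv2.resize(S["p"][140:280,180:330],(400,373)),cv2.resize(T["p"][180:310,310:420],(316,373))]);cv2.imwrite("pics/c1.png",cr[:,:,::-1])
E
```

```text
bar
((488.76806640625, -119.77901458740234), (60.78034973144531, 15.023844718933105), 78.93621063232422)
barz [ 0.46557127 -0.0154807   1.49166971] cover [ 0.58802045 -0.13754466  0.11112199]
cheeks
((570.7518920898438, -137.39505004882812), (172.26019287109375, 266.06365966796875), 79.04254150390625)
caddy all
((570.1474609375, -136.89198303222656), (172.70115661621094, 265.5032043457031), 79.33848571777344)
case top
((749.0104370117188, 170.32135009765625), (147.95355224609375, 86.98468017578125), 89.27867889404297)
topz [0.21681451 0.24860632 0.27679986]
front plane x= [2.38414685e-04 3.26844232e-03 7.14286227e-01] 2600 [0.7051949  0.099049   0.10000058] [0.72445349 0.2451084  0.22999078]
ell ((234.11245727539062, 208.71173095703125), (43.04553985595703, 60.201820373535156), 100.09261322021484)
[0.7096288  0.17944582 0.1679482 ] [[0.71072309 0.17970044 0.165     ]]
beaker [0.54992282 0.28143776 0.00516346]
timer [0.42685239 0.16269038 0.01920442]
bottle [ 0.60302255 -0.3830603   0.1607444 ][ WARN:0@0.187] global loadsave.cpp:1063 imwrite_ Unsupported depth image for selected encoder is fallbacked to CV_8U.
```

View pics/c1.png

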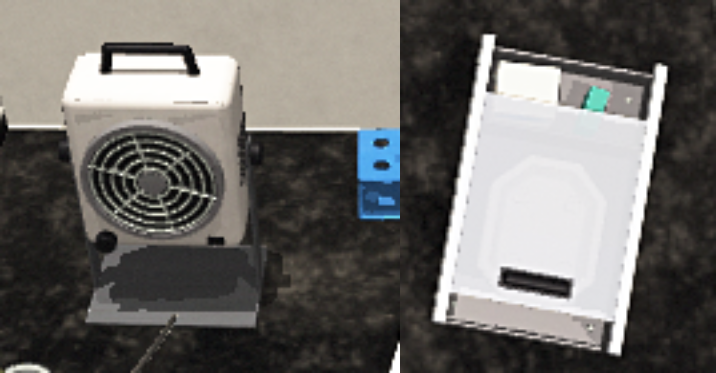

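The crop shows the grille centred at about scene pixel (237,208) and facing the robot squarely. The caddy is yawed about -11°, with its origin near (0.536,-0.130). The bar measurement of 61 x 15 mm fits its given size. First I'll go above the bar.

```bash
cat >> h.py <<'E'
from scipy.spatial.transform import Rotation as R
from scipy.linalg import logm,expm
def down(yaw): # tool z down, tool y at yaw deg
    y=np.r_[np.cos(np.radians(yaw)),np.sin(np.radians(yaw)),0];z=np.r_[0,0,-1.];return R.from_matrix(np.c_[np.cross(y,z),y,z])
def plan(pos,rot,N,start=None):
    s=get_state();A=np.eye(4);A[:3,:3]=R.from_quat(s["eef_rot"]).as_matrix();A[:3,3]=s["tool_pos"]
    if start is not None:A=start
    B=np.eye(4);B[:3,:3]=rot.as_matrix();B[:3,3]=pos
    D=expm(np.real(logm(np.linalg.inv(A)@B))/N)
    print(N,"rows of",np.round(D[:3,3],5),np.round(R.from_matrix(D[:3,:3]).as_rotvec(),4));return B
E
python3 - <<'E'
from h import *
plan([.489,-.120,.20],down(-11),26)
E
```

```text
26 rows of [-0.03193 -0.0054   0.0019 ] [-0.      0.      0.0555]
```

```bash
python3 -m inch '0 -.0319 -.0054 .0019 0 0 .0555;0 -.0319 -.0054 .0019 0 0 .0555;0 -.0319 -.0054 .0019 0 0 .0555;0 -.0319 -.0054 .0019 0 0 .0555;0 -.0319 -.0054 .0019 0 0 .0555;0 -.0319 -.0054 .0019 0 0 .0555;0 -.0319 -.0054 .0019 0 0 .0555;0 -.0319 -.0054 .0019 0 0 .0555;0 -.0319 -.0054 .0019 0 0 .0555;0 -.0319 -.0054 .0019 0 0 .0555;0 -.0319 -.0054 .0019 0 0 .0555;0 -.0319 -.0054 .0019 0 0 .0555;0 -.0319 -.0054 .0019 0 0 .0555;0 -.0319 -.0054 .0019 0 0 .0555;0 -.0319 -.0054 .0019 0 0 .0555;0 -.0319 -.0054 .0019 0 0 .0555;0 -.0319 -.0054 .0019 0 0 .0555;0 -.0319 -.0054 .0019 0 0 .0555;0 -.0319 -.0054 .0019 0 0 .0555;0 -.0319 -.0054 .0019 0 0 .0555' 
python3 -m inch '0 -.0319 -.0054 .0019 0 0 .0555;0 -.0319 -.0054 .0019 0 0 .0555;0 -.0319 -.0054 .0019 0 0 .0555;0 -.0319 -.0054 .0019 0 0 .0555;0 -.0319 -.0054 .0019 0 0 .0555;0 -.0319 -.0054 .0019 0 0 .0555;0 0 0 0 0 0 0;0 0 0 0 0 0 0'
python3 - <<'E'
from h import *
s=get_state();print(s["clock"],s["opening"],s["q"],s["contact_force"])
plan([.489,-.120,.126],down(-11),4)
p,d=snapshot("scene");P=cloud("scene",d);cv2.imwrite("pics/s2.png",p[:,:,::-1])
E
```

```text
clock: 1.77
tool_pos: [0.5209, 0.0705, 0.2114]
eef_rot: [0.656, 0.755, -0.0, -0.0]
contact_force: [1.2, 0.3, -0.8]
opening: 0.5
finger_force: 0.0
clock: 2.43
tool_pos: [0.4881, -0.1208, 0.2001]
eef_rot: [0.773, 0.635, -0.001, -0.0]
contact_force: [-0.3, 1.3, -0.1]
opening: 0.5
finger_force: 0.0
2.4333 0.5000475859225405 [ 0.09946766  0.6101341   0.08104746  1.98936843 -0.08769239  0.54636006
  0.04562083] [-0.26447796  1.26377243 -0.11727394]
4 rows of [0.00025 0.00019 0.01852] [-0.0002  0.0002 -0.0008]
```

View pics/s2.png

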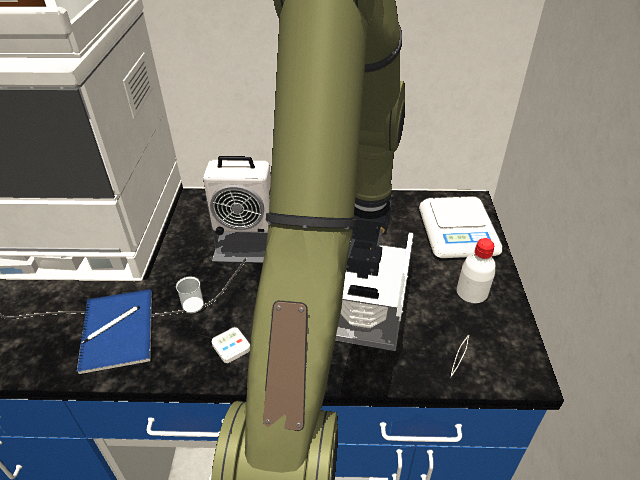

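The gripper is poised over the bar, which is at about (363,292). Next I'll descend, grip it and slide the cover back.

```bash
python3 -m inch '0 0 0 .0185 0 0 0;0 0 0 .0185 0 0 0;0 0 0 .0185 0 0 0;0 0 0 .0185 0 0 0;0 0 0 0 0 0 0;-1 0 0 0 0 0 0;-1 0 0 0 0 0 0;-1 0 0 0 0 0 0;-1 0 0 0 0 0 0;-1 0 0 0 0 0 0' 20
python3 -m inch '-1 0 .014 0 0 0 0;-1 0 .014 0 0 0 0;-1 0 .014 0 0 0 0;-1 0 .014 0 0 0 0;-1 0 .014 0 0 0 0;-1 0 .014 0 0 0 0;-1 0 .014 0 0 0 0;-1 0 .014 0 0 0 0;-1 0 .014 0 0 0 0;-1 0 .014 0 0 0 0;-1 0 .014 0 0 0 0;-1 0 .014 0 0 0 0;-1 0 .008 0 0 0 0;-1 0 0 0 0 0 0;-1 0 0 0 0 0 0'
```

```text
clock: 3.32
tool_pos: [0.4897, -0.1186, 0.1271]
eef_rot: [0.771, 0.637, 0.001, 0.001]
contact_force: [1.1, 0.1, 0.4]
opening: 0.148
finger_force: 0.4
clock: 4.57
tool_pos: [0.6441, -0.1488, 0.1258]
eef_rot: [0.772, 0.636, -0.013, -0.016]
contact_force: [-37.7, 8.9, 33.1]
opening: 0.251
finger_force: 20.0
```

```bash
python3 - <<'E'
from h import *
o=[]
for n in("scene","top"):
    p,d=snapshot(n); np.savez(f"pics/{n}3.npz",p=p,d=d);o.append(cv2.resize(p[190:350,290:450] if n=="scene" else p[130:290,290:450],(400,400),interpolation=2))
cv2.imwrite("pics/c3.png",np.hstack(o)[:,:,::-1]);s=get_state();print(s["contact_force"],s["moment"],s["finger_force"],s["opening"],s["tool_pos"],s["q"])
E
```

```text
[-38.97826733   8.23586612  32.48868214] [1.85235487 8.43360408 0.07160377] 20.009186267852783 0.24156747854121433 [ 0.64352194 -0.14871315  0.12581452] [ 0.1168706   0.90330137  0.08144201  1.51148735 -0.09453224  0.77225127
  0.04551049]
```

View pics/c3.png

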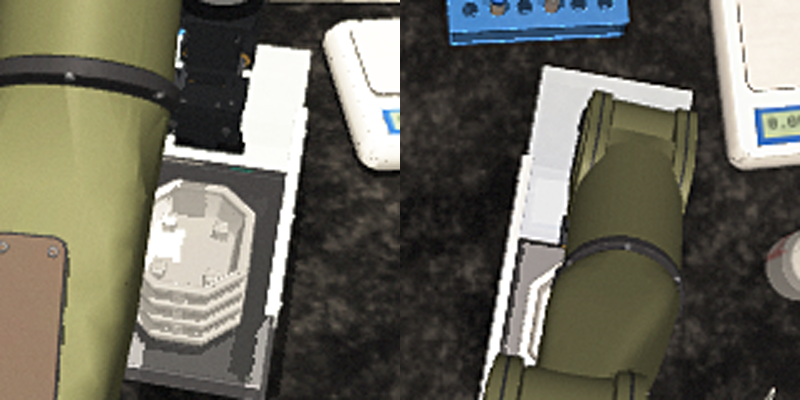

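The crops show the cover mostly back, with its back edge running from about (543,66) to (692,92) in the right crop, and the stack uncovered. The tray's studs are visible. Next I'll measure how far the cover has travelled.

```bash
python3 - <<'E'
from h import *
a=np.radians(-11);ex=np.r_[np.cos(a),np.sin(a)];O=np.r_[.5358,-.1303];ey=np.r_[-ex[1],ex[0]]
f=lambda uv:(lambda w:np.c_[(w-O)@ex,(w-O)@ey].round(4).tolist())(ray("top",uv,.110)[:,:2])
print("now",f([(347.2,156.4),(406.8,166.8)]),"before",f([(310+85/2.873,180+93/2.873),(310+240/2.873,180+118/2.873)]))
for k in (0,3):
    T=np.load(f"pics/top{k}.npz");P=cloud("top",T["d"])
    for yy in (.045,.06):
        # depth profile along caddy x: last x where z>0.1 near the cover plane
        q=P[...,:2]-O;X=q@ex;Y=q@ey
        m=(abs(Y-yy)<.004)&(abs(P[...,2]-.11)<.006)&(X<.36)&(X>-.15);print(k,yy,np.percentile(X[m],[0,100]).round(4),m.sum())
t=get_state();w=np.array(t["tool_pos"][:2])-O;print("tcp",w@ex,w@ey, np.degrees(R.from_quat(t["eef_rot"]).as_matrix()[:,2]))
E
```

```text
now [[0.265, 0.0789], [0.2655, -0.0811]] before [[0.114, 0.0729], [0.1165, -0.0701]]
0 0.045 [-0.0683  0.1146] 212
0 0.06 [-0.0689  0.1149] 213
3 0.045 [0.0821 0.2675] 203
3 0.06 [0.0813 0.2673] 201
tcp 0.10925617995170242 0.0024794675678823136 [ -2.32483954   0.51065158 -57.24631609]
```

```bash
python3 - <<'E'
from h import *
a=np.radians(-11);ex=np.r_[np.cos(a),np.sin(a)];O=np.r_[.5358,-.1303];ey=np.r_[-ex[1],ex[0]]
for n in("scene","top"):
  for k in (0,3):
    P=cloud(n,np.load(f"pics/{n}{k}.npz")["d"]);q=P[...,:2]-O;X=q@ex;Y=q@ey
    m=(X>.262)&(X<.33)&(abs(Y)<.095)&(P[...,2]>.03)&(P[...,2]<.2)
    if m.any():print(n,k,m.sum(),np.c_[X[m],Y[m],P[m][:,2]].min(0).round(3),np.c_[X[m],Y[m],P[m][:,2]].max(0).round(3))
    m=(P[...,2]>.03)&(P[...,2]<.3)&(P[...,0]>.8)&(abs(P[...,1]+.03)<.12);print("rack",P[m].min(0).round(3),P[m].max(0).round(3))
E
python3 -m inch '0 0 -.012 0 0 0 0;0 0 0 0 0 0 0;0 0 0 -.01 0 0 0;0 0 0 0 0 0 0;0 0 0 0 0 0 0'
python3 - <<'E'
from h import *
s=get_state();print(s["tool_pos"],s["contact_force"]);plan([.6441,-.1488,.1400],down(-11),3)
p,d=snapshot("top");P=cloud("top",d);a=np.radians(-11);ex=np.r_[np.cos(a),np.sin(a)];O=np.r_[.5358,-.1303];ey=np.r_[-ex[1],ex[0]];q=P[...,:2]-O;X=q@ex;Y=q@ey
m=(abs(Y-.05)<.01)&(abs(P[...,2]-.11)<.006)&(X<.36)&(X>-.15);print(np.percentile(X[m],[0,100]))
E
```

```text
scene 0 20 [0.319 0.049 0.05 ] [0.33  0.095 0.056]
rack [ 0.862 -0.15   0.03 ] [1.041 0.09  0.3  ]
scene 3 34 [ 0.262 -0.08   0.106] [0.27  0.055 0.114]
rack [ 0.801 -0.134  0.031] [1.039 0.09  0.3  ]
top 0 24 [0.319 0.057 0.047] [0.33  0.095 0.061]
rack [ 0.866 -0.15   0.03 ] [1.034 0.09  0.3  ]
top 3 149 [ 0.262 -0.079  0.046] [0.33  0.095 0.116]
rack [ 0.8  -0.15  0.03] [1.034 0.09  0.3  ]
clock: 5.08
tool_pos: [0.6519, -0.1501, 0.1375]
eef_rot: [0.771, 0.636, 0.001, 0.001]
contact_force: [1.1, 0.0, 0.6]
opening: 0.497
finger_force: 0.0
[ 0.65192714 -0.15011269  0.13754814] [1.05422863 0.04941774 0.56904926]
3 rows of [-7.00e-05 -2.64e-03 -8.20e-04] [ 0.0012 -0.      0.0004]
[0.08119845 0.26827338]
```

The rack is clear of the cover's path (first points near X=0.32 and only 0.06 high). The stall most likely came from the fingertips pressing down on the cover at 33 N. I'll push on with the tips a little higher, watching the force.

```bash
python3 -m inch '0 0 0 .005 0 0 0;0 0 0 0 0 0 0;0 0 .006 0 0 0 0;0 0 .006 0 0 0 0;0 0 0 0 0 0 0' 60
python3 -m inch '0 0 .006 0 0 0 0;0 0 .006 0 0 0 0;0 0 0 0 0 0 0'
```

```text
clock: 5.55
tool_pos: [0.6546, -0.1507, 0.1297]
eef_rot: [0.771, 0.636, -0.006, -0.008]
contact_force: [-14.4, 3.3, 10.9]
opening: 0.503
finger_force: 8.0
clock: 5.8
tool_pos: [0.6551, -0.1508, 0.1288]
eef_rot: [0.772, 0.636, -0.014, -0.018]
contact_force: [-36.9, 9.0, 28.8]
opening: 0.502
finger_force: 20.0
```

The tips are higher, yet it stalls at the same place. The cover is 183 mm long and its front edge is now at X=+81 mm. Closed, it would span -93..+90, exactly front to divider, so it started slightly open and is now on its end stop. I'll release it and go over the front right corner.

```bash
python3 -m inch '0 0 -.018 0 0 0 0;0 0 0 -.02 0 0 0;0 0 0 -.03 0 0 0;0 0 0 -.03 0 0 0;0 0 0 0 0 0 0;0 0 0 0 0 0 0'
python3 - <<'E'
from h import *
plan([.480,-.155,.19],down(34),12)
p,d=snapshot("top");np.savez("pics/top4.npz",p=p,d=d);P=cloud("top",d);a=np.radians(-11);ex=np.r_[np.cos(a),np.sin(a)];O=np.r_[.5358,-.1303];ey=np.r_[-ex[1],ex[0]];q=P[...,:2]-O;X=q@ex;Y=q@ey
m=(abs(Y-.05)<.01)&(abs(P[...,2]-.11)<.006)&(X<.36)&(X>-.15);print(np.percentile(X[m],[0,100]))
E
```

```text
clock: 6.3
tool_pos: [0.6577, -0.1514, 0.2132]
eef_rot: [0.771, 0.636, 0.001, 0.002]
contact_force: [0.1, 0.5, 0.1]
opening: 0.496
finger_force: 0.0
12 rows of [ 0.00224 -0.01503  0.0019 ] [ 0.0004  0.0001 -0.0654]
[0.0806298  0.26778074]
```

```bash
python3 -m inch '-.4 .0022 -.0150 .0019 0 0 -.0654;-.4 .0022 -.0150 .0019 0 0 -.0654;-.4 .0022 -.0150 .0019 0 0 -.0654;-.4 .0022 -.0150 .0019 0 0 -.0654;-.4 .0022 -.0150 .0019 0 0 -.0654;-.4 .0022 -.0150 .0019 0 0 -.0654;-.4 .0022 -.0150 .0019 0 0 -.0654;-.4 .0022 -.0150 .0019 0 0 -.0654;-.4 .0022 -.0150 .0019 0 0 -.0654;-.4 .0022 -.0150 .0019 0 0 -.0654;-.4 .0022 -.0150 .0019 0 0 -.0654;-.4 .0022 -.0150 .0019 0 0 -.0654;-.4 0 0 0 0 0 0;-.4 0 0 0 0 0 0'
python3 - <<'E'
from h import *
o=[]
for n in("scene","top"):
    p,d=snapshot(n); np.savez(f"pics/{n}5.npz",p=p,d=d);o.append(cv2.resize(p[230:360,300:430] if n=="scene" else p[180:310,310:440],(400,400),interpolation=2))
cv2.imwrite("pics/c5.png",np.hstack(o)[:,:,::-1])
a=np.radians(-11);ex=np.r_[np.cos(a),np.sin(a)];O=np.r_[.5358,-.1303];ey=np.r_[-ex[1],ex[0]]
for n in("scene","top"):
    P=cloud(n,np.load(f"pics/{n}5.npz")["d"]);q=P[...,:2]-O;X=q@ex;Y=q@ey
    m=(abs(P[...,2]-.095)<.004)&(abs(X)<.077)&(abs(Y)<.074);print(n,m.sum(),X[m].min(),X[m].max(),Y[m].min(),Y[m].max(),np.median(P[m][:,2]))
E
```

```text
clock: 7.52
tool_pos: [0.4781, -0.1551, 0.1876]
eef_rot: [0.471, 0.882, -0.0, -0.001]
contact_force: [0.7, 0.5, 0.0]
opening: 0.302
finger_force: 0.0
scene 158 -0.06872917103583072 0.05156773325208637 -0.05289133095285919 -0.012353457031523235 0.09539700659182859
top 298 -0.06731994968140699 0.06847360377170839 -0.053133042724831464 0.05224826103403401 0.09502466468238059
```

View pics/c5.png

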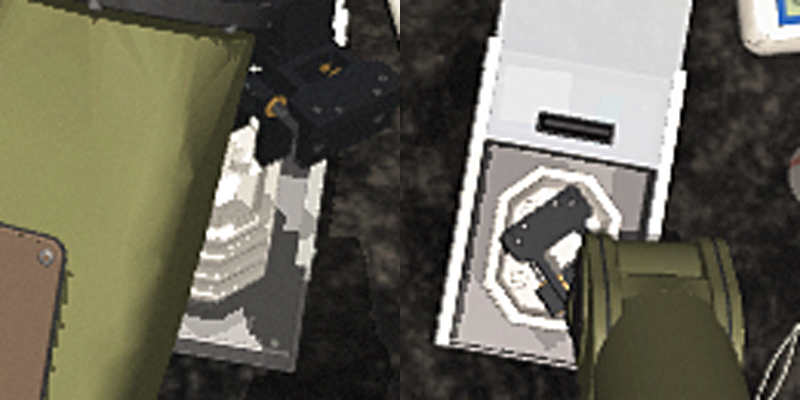

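The tray's extents (±68, ±53 mm about the assumed origin) confirm its position, and in both views the gripper is over the front right corner. I'll descend.

```bash
python3 - <<'E'
from h import *
plan([.4803,-.1550,.094],down(34),8)
E
```

```text
8 rows of [-9.000e-05  0.000e+00  1.176e-02] [ 0.0001 -0.     -0.0001]
```

```bash
python3 -m inch '-.4 0 0 .0118 0 0 0;-.4 0 0 .0118 0 0 0;-.4 0 0 .0118 0 0 0;-.4 0 0 .0118 0 0 0;-.4 0 0 .0118 0 0 0;-.4 0 0 .0118 0 0 0;-.4 0 0 .0118 0 0 0;-.4 0 0 .0110 0 0 0;-.4 0 0 0 0 0 0;-.4 0 0 0 0 0 0' 30
python3 -m inch '-1 0 0 0 0 0 0;-1 0 0 0 0 0 0;-1 0 0 0 0 0 0;-1 0 0 0 0 0 0;-1 0 0 0 0 0 0;-1 0 0 0 0 0 0'
```

```text
clock: 8.45
tool_pos: [0.4795, -0.1544, 0.0944]
eef_rot: [0.469, 0.883, 0.0, -0.0]
contact_force: [0.4, 0.1, -0.2]
opening: 0.297
finger_force: 0.0
clock: 8.95
tool_pos: [0.4801, -0.1549, 0.0955]
eef_rot: [0.469, 0.883, 0.001, 0.001]
contact_force: [2.4, 1.7, 3.1]
opening: 0.097
finger_force: 29.4
```

```bash
python3 -m inch '-1 0 .0001 -.0037 .03 0 0;-1 0 .0001 -.0037 .03 0 0;-1 0 .0001 -.0037 .03 0 0;-1 0 .0001 -.0037 .03 0 0;-1 0 0 0 0 0 0'
python3 -m inch '-1 0 .0001 -.0037 .03 0 0;-1 0 .0001 -.0037 .03 0 0;-1 0 .0001 -.0037 .03 0 0;-1 0 0 0 0 0 0;-1 0 0 0 0 0 0;-1 0 0 0 0 0 0'
python3 - <<'E'
from h import *
p,d=snapshot("scene");P=cloud("scene",d);np.savez("pics/scene6.npz",p=p,d=d);p2,d2=snapshot("top");np.savez("pics/top6.npz",p=p2,d=d2)
o=[cv2.resize(p[230:360,300:430],(400,400)),cv2.resize(p2[180:310,310:440],(400,400))];cv2.imwrite("pics/c6.png",np.hstack(o)[:,:,::-1])
P=cloud("top",d2);a=np.radians(-11);ex=np.r_[np.cos(a),np.sin(a)];O=np.r_[.5358,-.1303];ey=np.r_[-ex[1],ex[0]];q=P[...,:2]-O;X=q@ex;Y=q@ey
# rim height at visible places vs diagonal coordinate (fr->bl)
D=(X+Y)/2**.5
rim=(abs(X)<.066)&(abs(Y)<.051)&((abs(X)>.061)|(abs(Y)>.046))
for lo in (-.03,-.01,.01,.03,.045,.055):
    m=rim&(D>lo)&(D<lo+.01)&(P[...,2]<.125)
    if m.any():print(lo,m.sum(),np.percentile(P[m][:,2],[20,50,80]).round(4))
E
```

```text
clock: 9.37
tool_pos: [0.4823, -0.1532, 0.11]
eef_rot: [0.467, 0.882, -0.052, -0.026]
contact_force: [4.1, 0.3, -2.6]
opening: 0.096
finger_force: 29.3
clock: 9.87
tool_pos: [0.4837, -0.1523, 0.1203]
eef_rot: [0.466, 0.879, -0.09, -0.047]
contact_force: [5.6, 1.8, -1.9]
opening: 0.097
finger_force: 29.5
-0.03 6 [0.0059 0.0067 0.0075]
-0.01 10 [0.0014 0.0048 0.0053]
0.01 10 [0.1023 0.1055 0.1078]
```

View pics/c6.png

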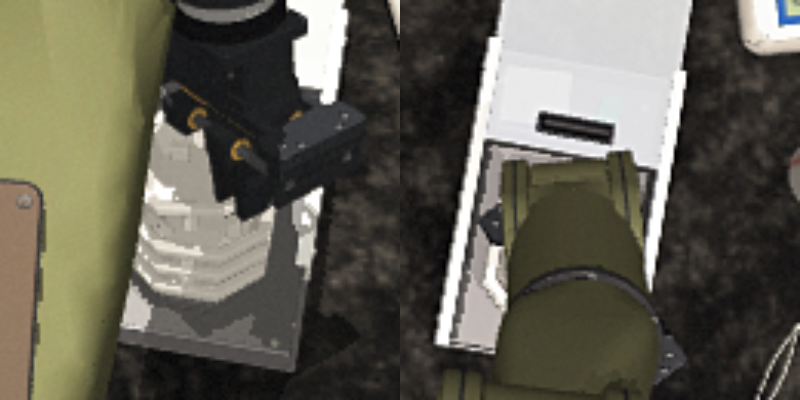

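The left crop shows the gripped front right corner raised, with a gap opening below it and the lower rims staying put. The rim height near the middle (0.1055) agrees with a turn about the far corner. I'll lift straight up at this tilt, then level the tray.

```bash
python3 -m inch '-1 0 -.0010 -.005 0 0 0;-1 0 -.0010 -.005 0 0 0;-1 0 -.0020 -.0098 0 0 0;-1 0 -.0020 -.0098 0 0 0;-1 0 -.0020 -.0098 0 0 0;-1 0 -.0020 -.0098 0 0 0;-1 0 -.0020 -.0098 0 0 0;-1 0 -.0020 -.0098 0 0 0;-1 0 -.0020 -.0098 0 0 0;-1 0 -.0020 -.0098 0 0 0;-1 0 -.0020 -.0098 0 0 0;-1 0 0 0 0 0 0'
python3 - <<'E'
from h import *
s=get_state();print(s["contact_force"],s["opening"])
# FR bead to centre: 60.7 mm along tool y
t=np.r_[.589,.1725];y=np.r_[np.cos(np.radians(34)),np.sin(np.radians(34))]
g=t-.0607*y;print(g);plan([.49,-.147,.215],down(34),6)
B=np.eye(4);B[:3,:3]=down(34).as_matrix();B[:3,3]=[.49,-.147,.215]
plan([g[0],g[1],.215],down(34),14,B)
o=[];
for n in("scene","top"):
    p,d=snapshot(n);o.append(cv2.resize(p[170:330,270:430] if n=="scene" else p[160:320,290:450],(400,400)))
cv2.imwrite("pics/c7.png",np.hstack(o)[:,:,::-1])
E
```

```text
clock: 10.97
tool_pos: [0.4831, -0.1531, 0.2227]
eef_rot: [0.467, 0.878, -0.092, -0.048]
contact_force: [0.4, 0.8, -0.3]
opening: 0.095
finger_force: 29.7
[ 0.35286618  0.8096821  -0.26161391] 0.0953281845451175
[0.53867742 0.13855699]
6 rows of [0.00019 0.00167 0.0011 ] [-0.0346  0.0004  0.    ]
14 rows of [0.01497 0.01429 0.     ] [ 0.  0. -0.]
```

View pics/c7.png

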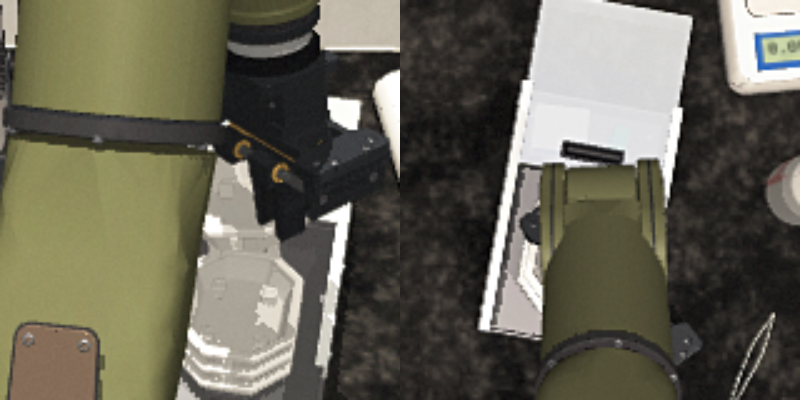

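The three lower trays are seated (left crop, around (245,310)) and the tray is in the hand above them. I'll level it and carry it to the blower.

```bash
python3 -m inch '-1 0 .0017 .0011 -.0346 0 0;-1 0 .0017 .0011 -.0346 0 0;-1 0 .0017 .0011 -.0346 0 0;-1 0 .0017 .0011 -.0346 0 0;-1 0 .0017 .0011 -.0346 0 0;-1 0 .0017 .0011 -.0346 0 0;-1 0 0 0 0 0 0'
python3 -m inch '-1 .008 .007 0 0 0 0;-1 .015 .0143 0 0 0 0;-1 .015 .0143 0 0 0 0;-1 .015 .0143 0 0 0 0;-1 .015 .0143 0 0 0 0;-1 .015 .0143 0 0 0 0;-1 .015 .0143 0 0 0 0;-1 .015 .0143 0 0 0 0;-1 .015 .0143 0 0 0 0;-1 .015 .0143 0 0 0 0;-1 .015 .0143 0 0 0 0;-1 .015 .0143 0 0 0 0;-1 .015 .0143 0 0 0 0;-1 .015 .0143 0 0 0 0;-1 .007 .0073 0 0 0 0;-1 0 0 0 0 0 0;-1 0 0 0 0 0 0'
python3 - <<'E'
from h import *
plan([.5387,.1386,.166],down(34),6)
p,d=snapshot("scene");p2,d2=snapshot("top");np.savez("pics/f.npz",p=p,d=d,p2=p2,d2=d2)
o=[cv2.resize(p[140:300,170:330],(400,400)),cv2.resize(p2[140:300,170:330],(400,400))];cv2.imwrite("pics/c8.png",np.hstack(o)[:,:,::-1])
E
```

```text
clock: 11.65
tool_pos: [0.488, -0.1485, 0.2122]
eef_rot: [0.47, 0.883, -0.001, -0.002]
contact_force: [-0.2, -1.3, -1.5]
opening: 0.092
finger_force: 29.7
clock: 13.07
tool_pos: [0.5377, 0.1387, 0.2123]
eef_rot: [0.469, 0.883, -0.002, -0.001]
contact_force: [-0.5, -0.0, -0.6]
opening: 0.097
finger_force: 29.7
6 rows of [-0.0001   0.00014  0.00771] [-0.0006  0.0001  0.0003]
```

View pics/c8.png

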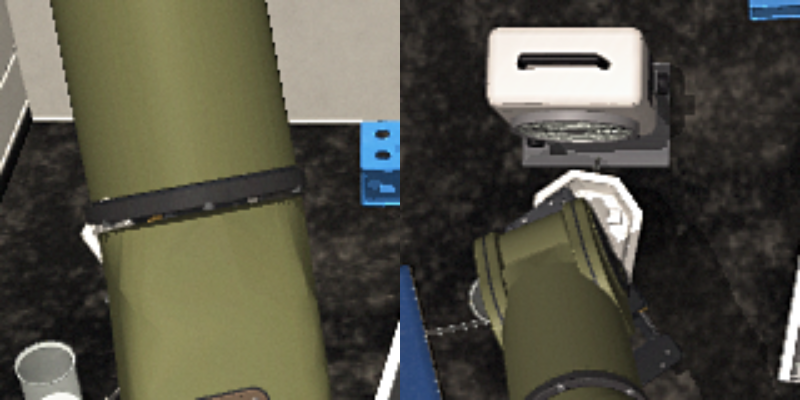

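The top crop shows the tray held in front of the grille, with its back edge at about (580,175), and the blower and beaker untouched. I'll lower it to grille height and check that it's level.

```bash
python3 -m inch '-1 0 0 .0077 0 0 0;-1 0 0 .0077 0 0 0;-1 0 0 .0077 0 0 0;-1 0 0 .0077 0 0 0;-1 0 0 .0077 0 0 0;-1 0 0 .0077 0 0 0;-1 0 0 0 0 0 0;-1 0 0 0 0 0 0;-1 0 0 0 0 0 0;-1 0 0 0 0 0 0'
python3 - <<'E'
from h import *
p,d=snapshot("top");P=cloud("top",d);c=np.r_[.589,.1725]
m=(P[...,:2]-c);a=np.radians(-11);X=m@np.r_[np.cos(a),np.sin(a)];Y=m@np.r_[-np.sin(a),np.cos(a)]
k=(abs(X)<.08)&(abs(Y)<.065)&(P[...,2]>.14)&(P[...,2]<.19)&(p.min(2)>120)
q=P[k]
for _ in range(6):
    A=np.c_[q[:,:2]-c,np.ones(len(q))];f=np.linalg.lstsq(A,q[:,2],rcond=None)[0];e=q[:,2]-A@f;q=q[e>-.003]
print("slope,height",f,len(q),"Xmax",X[k].max(),"Ymin",Y[k].min(),"Ymax",Y[k].max())
s=get_state();print(s["tool_pos"],s["finger_force"],s["contact_force"],s["clock"])
q=P[...,:2]-np.r_[.5358,-.1303];X=q@np.r_[np.cos(a),np.sin(a)];Y=q@np.r_[-np.sin(a),np.cos(a)]
st=(abs(X)<.068)&(abs(Y)<.053)&(P[...,2]>.06)&(P[...,2]<.1);print("stack top",np.percentile(P[st][:,2],95))
cv=(abs(Y-.05)<.01)&(abs(P[...,2]-.11)<.006)&(X<.36);print("cover",np.percentile(X[cv],[0,100]))
E
```

```text
clock: 14.0
tool_pos: [0.5384, 0.1385, 0.1667]
eef_rot: [0.469, 0.883, -0.001, -0.0]
contact_force: [0.2, -0.3, -1.0]
opening: 0.093
finger_force: 29.7
slope,height [-0.00704919 -0.006485    0.16571416] 195 Xmax 0.07456166453930563 Ymin -0.0626960715805949 Ymax 0.042488081573337264
[0.53836685 0.13849711 0.16676745] 29.70434172078967 [-0.23052723 -0.95968533 -0.91028826] 14.05
stack top 0.07918845392096859
cover [0.08108565 0.26710179]
```

The tray is level (slope under 0.01), its rim is at 0.166 m and it sits centred to within about 1 cm. The stack is seated and the cover is still open, so I'm handing in.

```bash
python3 -c "
from plant import r
print(r.finish_job())"
```

```text
the job is handed in; nothing more can be done
None
```

I handed the job in at about 14 s with the cover slid back to what looks like its end stop, the other trays left in the caddy, and the top tray held level at grille height about 12 cm out from the blower; no verdict was returned.

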